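# Fetch the long column from under the tools and restore the rack

## Robot

A 6-joint arm with a two-finger parallel gripper is mounted at the origin on a cart in front of the work surface, level with it; the furniture and walls round the work are solid. World frame = base frame: x ahead of the robot, y to its left, z up, the work surface at z = 0. Lengths are in m, angles in rad, forces in N, time in s.
With the tool pointing down it reaches from about 0.25 to 0.775 m from the base axis. Payload 4 kg.
Tool frame: the origin (TCP) lies between the finger pads; the fingertips stand 14 mm ahead of it and the grasp point (between the pads) lies 5 mm behind it (nose_length is the distance from the TCP to the fingertips, in m); z points along the fingers, y is the line along which they close (so a half turn about z gives the same grasp; the last joint's range is limited). The gripper opens to 94 mm and grips with 3 to 60 N. Pads are 16 mm wide; open, the fingers measure 119 mm over their backs; the gripper's body (75 mm by 177 mm) begins 78 mm behind the grasp point.
Start: joints at [1.206, 0.087, 1.371, -0, 1.684, -0.103], TCP at [0.142, 0.531, 0.22] pointing down, gripper open.
Joint ranges: [-3.1, 3.1], [-0.76, 2.03], [0.27, 2.55], [-1.08, 4.22], [0.17, 2.65], [-2.57, 2.57]. Speed limits (rad/s): [2.79, 2.79, 3.14, 3.14, 3.14, 3.14].

## Interface

Orientations are given as [roll, pitch, yaw] about the fixed x, y, z axes, in that order (R = Rz(yaw) Ry(pitch) Rx(roll)).
In Python, from bench import * gives the robot as it stands.
- The arm moves only by the tool move_arm, never from a script. Its argument "steps" is one flat list of numbers, 7 for each row, row after row: the turn, a rotation vector about the world's x, y, z in rad, then the shift along the world's x, y, z in m, then the opening, from 0 (shut) to 1 (fully open). A call has 1 to 12 rows; each row is the pose to reach, as a shift and turn from the pose commanded when the call began; what a row does not reach only later rows make up. A row lasts 1/10 s, in which the tool goes at most 50 mm and 8.59 degrees, less where a joint would pass 70% of its speed; a pose out of reach is approached as far as the arm can. A call with a gripper value outside its range is refused whole. The fingers move at their own pace and stop on an object; the grip force is fixed at half the most. Time passes only in rows, so rows that repeat a pose let the fingers close. It gives the time, the measured TCP pose, the force, the opening and the grip force at its end, in the units of the state.
- get_obs(): the state, without advancing time (a new reading comes with each control period).
- snapshot(name): name is "scene" or "top"; returns (picture, depth): 384x512x3 uint8, red, green, blue; 384x512 float32, m along the optical axis (not along the pixel's ray), 0 where there is no reading.
- camera_model(name): a dict with "fx", "fy", "cx", "cy" (pixels), "rvec" (rotation vector, rad) and "tvec" (3), from world to camera coordinates, as OpenCV has them. Camera axes: x right, y down, z forward; pixel columns grow to the right and rows downward; lengths in m; the calibration is good to about 2 mm. A picture is of the moment at which its call begins. camera_model takes no time and is no camera call.
- close_job(): hands the job in; it is judged then, once.
Trained networks look in the newest picture that a camera, given by its name, has taken for a name from the list of things; names that differ only in an ending like _2 or _b are one class to them, and where a whole thing is asked for, a point or a joint stands for the part that bears it (a point fixed in the world has none). Each returns a list of dicts, best first, with "score" (0 to 1); they miss things now and then, are a little off and sometimes report something else, mostly with a low value. They report only what shows in the picture. A call takes as long as a camera call. They do not tell look-alikes from the thing itself.
- silhouettes(camera, target): "pixels" (384x512 bool, what is visible of it) and "uv" ([column, row] in pixels, amid what is visible of it).
- spot_point(camera, target): "uv" ([column, row] in pixels: a listed point, or the origin of a listed thing).
The state is a dict: "time": time; "joint_positions": joint angles; "qvel": joint speeds; "joint_torque": joint torques, N m; "tool_pos": TCP position; "ee_rot": TCP orientation; "wrist_force": force on the tool from outside, world axes, zero at the start; "wrist_torque": the same for the moment, N m; "width": finger opening in m; "finger_force": force on a finger pad.
Only numpy, scipy, OpenCV 4.12 (cv2) and the standard library are available. Lean on these libraries where they do the work, as an engineer would, in place of code of your own. Each camera call takes 0.05 s, during which the arm holds its last target. There are 200 camera calls.

## Task

Please get the long separation column out of the bench rack and seat it in the two V clips of the column bracket. The spanner, the tweezers and the short column lie across the rack above it: first lay all three flat in the steel tray, and once the long column is seated put each of them back across the rack just where it lay before, in the same notches. Do not knock the beaker or the buffer bottle about.

Things in the scene. Friction and masses are not known exactly. Their poses are not given: they have to be found in the camera images.
- rack: Fixed bench rack, base 206 x 96 mm. Two rails along its x at y = +-38 mm, 6 mm thick, 70 mm clear between, 57 mm high; V notches at x = -55, 0, +55 mm, floor 12 mm wide and 50 mm above the desk, 45 degree flanks, 28 mm wide on top: a thing laid along y rests in both rails. Below, at y = 0, V rests at x = +-50 mm hold the long column along x, axis 27 mm above the desk. Origin: underside centre.
- tray: Fixed shallow steel tray, outside 158 mm (its x) by 180 mm (its y), floor 2 mm thick, walls 2 mm thick and 20 mm high. Two rubber ribs 4 mm wide along x at y = +-32 mm, tops 14 mm above the desk: things laid along y rest on both, 12 mm clear of the floor. Three fit side by side, 45 mm apart. Origin: underside centre, z up.
- bracket_seat (a point): Seat of the fixed column bracket: grey foot plate 166 x 56 x 5 mm with two black V clips, 12 mm thick, at x = +-54 mm, just inside the nuts. The point is where the middle of the seated column's axis lies, 35 mm above the desk, midway between the clips; x runs along the column, z up. The V flanks slope 45 degrees; mouth 29 mm wide, 43 mm above the desk.
- long_column_axis (a point): Long steel separation column, 182 mm long, tube 9.6 mm in diameter, end nuts 14 mm in diameter from 69 to 83 mm either side of the middle, 0.11 kg. The point is the middle of its axis; y runs along it. At the start it lies in the trough of the rack, under the three other things. It may be seated either way round.
- short_column_axis (a point): Short steel separation column, 132 mm long, tube 9.6 mm in diameter, end nuts 14 mm in diameter from 44 to 58 mm either side of the middle, red end plugs, 0.08 kg. The point is the middle of its axis (about 6 mm above its underside); y runs along it. At the start it lies across both rails of the rack in one pair of notches.
- spanner: Flat steel double open-end spanner, 158 mm long (along its y), shank 9 mm wide (its x) and 4 mm thick, heads 23 mm wide and 5 mm thick. Origin: centre of its underside, in the middle of the shank. Starts across the rack in one pair of notches.
- tweezers: Steel tweezers lying on their side, 122 mm long (along y), 12 mm wide (x), 9 mm high, stiff: they do not close when gripped. Origin: centre of the underside. Start across the rack in one pair of notches.
- beaker: 100 ml glass beaker, 60 mm across, 72 mm high, loose bystander standing on the desk. Origin: centre of its underside, z up.
- buffer_bottle: 100 ml bottle with a blue cap, 56 mm across, 103 mm high, loose bystander standing on the desk. Origin: centre of its underside, z up.
Not all that is in view belongs to the job. What is shaped like the part that bears short_column_axis but orange is not meant.

How it is judged:
On the way, in this order (a step that is already met when the one before it is completed fails the run):
1. the spanner, the tweezers and the short column all lie flat in the tray (x of spanner in the frame of tray between -0.07 and 0.07 m and y of spanner in the frame of tray between -0.05 and 0.05 m and z of spanner in the frame of tray between -0.003 and 0.021 m and x of tweezers in the frame of tray between -0.07 and 0.07 m and y of tweezers in the frame of tray between -0.05 and 0.05 m and z of tweezers in the frame of tray between -0.003 and 0.021 m and x of short_column_axis in the frame of tray between -0.07 and 0.07 m and y of short_column_axis in the frame of tray between -0.05 and 0.05 m and z of short_column_axis in the frame of tray between -0.003 and 0.026 m), for 0.2 s.
2. the long column lies seated in both V clips of the bracket (horizontal distance between long_column_axis and bracket_seat below 0.012 m and z of long_column_axis in the frame of bracket_seat between -0.004 and 0.004 m and angle between the y axis of long_column_axis and the x axis of bracket_seat, either way round below 0.12 rad), for 0.2 s.
At the end, for the whole second after the job is handed in: The long column lies in both V clips (middle of its axis within 12 mm of the seat sideways and 4 mm in height, within 0.12 rad); spanner, tweezers and short column each lie across the rack within 15 mm of where they started and within 0.2 rad of square to the rails, at rest (all of step 2 and distance of each of spanner, tweezers, short_column_axis from where it was at the start of the episode below 0.015 m and angle between the y axis of each of spanner, tweezers, short_column_axis and the y axis of rack, either way round below 0.2 rad and linear speed of each of spanner, tweezers below 0.01 m/s); the robot touches nothing.
It fails at once if the beaker is shoved or knocked over (distance of beaker from where it was at the start of the episode above 0.03 m or angle between beaker's own z axis and vertical above 0.4 rad).
It fails at once if the buffer bottle is shoved or knocked over (distance of buffer_bottle from where it was at the start of the episode above 0.03 m or angle between buffer_bottle's own z axis and vertical above 0.4 rad).
It also fails if it takes over 136 s, if anything falls off the work surface, if the arm or the gripper's body presses on something with over 40 N, if the wrist force passes 120 N, or if a joint passes its speed limit or range.

## Working session

There is one attempt and no reset: what is moved stays moved. The work goes in short steps, Python scripts to look and compute and a tool call to move; the robot and the scene stay as the last step left them, time stands still between calls to the robot, and variables do not carry over. Pictures are saved under pics/ and viewed, at most 14 in all, crops included, and the job is handed in when it is done.

Besides the shell and the picture viewer there is one more tool, called after "Emit:" by a JSON object that holds its "api" and its "payload". move_arm: Moves the arm, as the interface text tells. Its arguments: {"type":"object","properties":{"steps":{"type":"array"}},"required":["steps"]}

```bash
mkdir -p pics
cat > h.py <<'E'
from bench import *
import numpy as np, cv2
def cam(n):
    m=camera_model(n);R=cv2.Rodrigues(np.array(m["rvec"],float))[0];return m,R,np.array(m["tvec"],float).ravel()
def cloud(n,d):
    m,R,t=cam(n);v,u=np.mgrid[0:384,0:512]
    P=np.stack([(u-m["cx"])/m["fx"]*d,(v-m["cy"])/m["fy"]*d,d],-1)
    return (P-t)@R
def ray(n,uv,z):
    m,R,t=cam(n);d=R.T@np.array([(uv[0]-m["cx"])/m["fx"],(uv[1]-m["cy"])/m["fy"],1]);c=-R.T@t
    return c+d*(z-c[2])/d[2]
def save(n,p): cv2.imwrite("pics/"+n+".png",p[...,::-1])
E
python3 - <<'E'
from h import *
np.set_printoptions(precision=4,suppress=True)
for n in("top","scene"):
    p,d=snapshot(n);save(n+"0",p);np.save(n+"0d.npy",d)
    C=cloud(n,d);m,R,t=cam(n);print(n,-R.T@t,m["fx"])
    for o in["rack","tray","bracket_seat","long_column_axis","short_column_axis","spanner","tweezers","beaker","buffer_bottle"]:
        try:
            for s in spot_point(n,o)[:3]:
                u=np.round(s["uv"]).astype(int);print(o,s["score"],u,C[u[1],u[0]] if 0<=u[1]<384 and 0<=u[0]<512 else'')
        except Exception as e: print(o,e)
o=get_obs();print(o)
E
```

```text
top [0.3992 0.2026 1.1482] 391.2841594456155
rack 0.74 [225 221] [0.4539 0.318  0.065 ]
tray 0.97 [310 195] [0.5304 0.074  0.001 ]
bracket_seat 0.82 [396 168] [ 0.6062 -0.1798  0.0054]
long_column_axis 0.58 [222 225] [0.4444 0.3303 0.0298]
short_column_axis 0.67 [132 238] [0.4106 0.5956 0.0098]
short_column_axis 0.66 [222 222] [0.4513 0.3264 0.0646]
spanner 0.51 [215 202] [0.508  0.3469 0.0568]
tweezers 0.38 [227 239] [0.4044 0.316  0.0312]
beaker 0.63 [265 206] [0.4981 0.2067 0.0193]
buffer_bottle 0.89 [345 150] [ 0.6464 -0.0181  0.0761]
scene [0.103  0.9562 1.0827] 491.71428277218183
rack 0.71 [257 248] [0.4511 0.3322 0.0087]
tray 0.65 [272 177] [0.5378 0.0932 0.007 ]
bracket_seat 0.71 [294 111] [ 0.6205 -0.2103 -0.0012]
long_column_axis 0.63 [256 246] [0.4392 0.3587 0.061 ]
short_column_axis 0.67 [214 340] [0.4099 0.6001 0.0115]
short_column_axis 0.45 [256 237] [0.452  0.3367 0.0635]
spanner 0.61 [235 238] [0.501  0.3586 0.0507]
beaker 0.85 [262 212] [0.4972 0.2245 0.0119]
buffer_bottle 0.67 [256 139] [ 0.6487 -0.0045  0.0261]
buffer_bottle 0.47 [261 245] [0.4395 0.3322 0.0313]
{'time': 1.0, 'joint_positions': array([ 1.2059,  0.0872,  1.3707, -0.0001,  1.6836, -0.1031]), 'qvel': array([ 0.0003,  0.0011,  0.0002, -0.0014, -0.0007, -0.0007]), 'joint_torque': array([ -0.0008, -34.0051, -30.261 ,   0.0717,   0.0237,  -0.    ]), 'tool_pos': array([0.1424, 0.5313, 0.2195]), 'ee_rot': array([3.1415, 0.0001, 2.8798]), 'wrist_force': array([-0.4048,  0.4767,  0.2824]), 'wrist_torque': array([ 0.0318, -0.0229,  0.0216]), 'finger_force': 0.0, 'width': 0.0938529546242114}
```

Run:
```python
import cv2
p=cv2.imread("pics/top0.png");cv2.imwrite("pics/top0c.png",cv2.resize(p[100:300,80:480],None,fx=2,fy=2,interpolation=3))
cv2.imwrite("pics/rack0.png",cv2.resize(p[160:280,150:290],None,fx=5,fy=5,interpolation=3))
```

```text
(no output)
```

View pics/top0c.png

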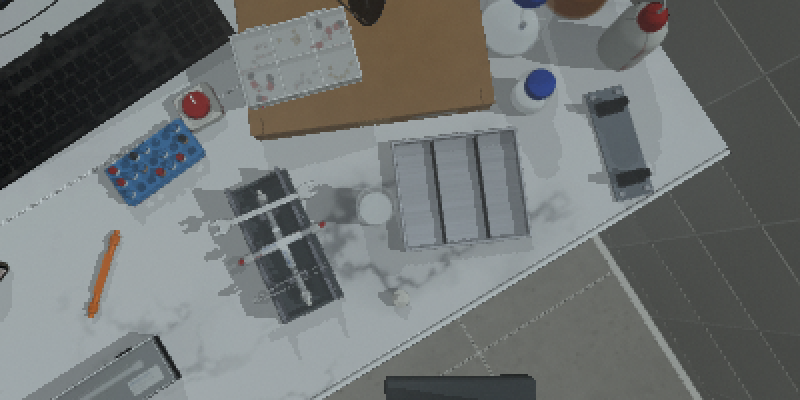

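View pics/rack0.png

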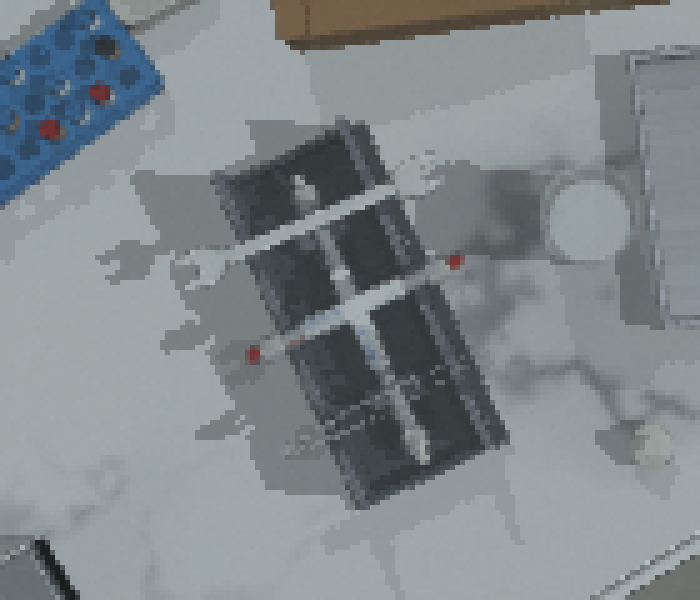

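The crops show the spanner in the upper notch (crop px 305,218), the short column in the middle notch (355,310) and the tweezers in the lower notch (375,410). The long column lies beneath them. The beaker is right of the spanner, the tray and bracket are further right, and the orange decoy lies far left. Next I'll measure the poses.

```bash
cat > meas.py <<'E'
from h import *
import sys
np.set_printoptions(precision=4,suppress=True)
def rect(P,name):
    (c,s,a)=cv2.minAreaRect(P[:,:2].astype(np.float32)*1000);print(name,len(P),np.array(c)/1000,np.array(s),a)
def axis(n,o,z,near=None,k=3):
    for s in silhouettes(n,o)[:k]:
        v,u=np.nonzero(s["pixels"])
        P=np.array([ray(n,(a,b),z)for a,b in zip(u,v)])
        c=P[:,:2].mean(0);w,V=np.linalg.eigh(np.cov(P[:,:2].T));d=V[:,1]
        t=(P[:,:2]-c)@d;mid=c+d*(t.max()+t.min())/2
        e=(P[:,:2]-c)@V[:,0]
        print(n,o,"%.2f"%s["score"],len(u),"mean",c,"mid",mid,"yaw %.1f"%(np.degrees(np.arctan2(d[1],d[0]))%180),"len %.3f"%np.ptp(t),"wid %.3f"%np.ptp(e))
E
python3 - <<'E'
from meas import *
for n in("top","scene"):
    snapshot(n)
    for o,z in[("spanner",.053),("short_column_axis",.055),("tweezers",.057),("long_column_axis",.029),("rack",.055),("tray",.018),("bracket_seat",.03),("beaker",.03),("buffer_bottle",.09)]:
        try: axis(n,o,z)
        except Exception as e: print(o,e)
d=np.load("top0d.npy");C=cloud("top",d).reshape(-1,3)
def box(x,y,z): 
    return C[(C[:,0]>x[0])&(C[:,0]<x[1])&(C[:,1]>y[0])&(C[:,1]<y[1])&(C[:,2]>z[0])&(C[:,2]<z[1])]
rect(box((.3,.6),(.24,.45),(.004,.07)),"rack any")
rect(box((.3,.6),(.24,.45),(.045,.065)),"rack rails")
rect(box((.42,.64),(-.03,.17),(.012,.03)),"tray")
rect(box((.5,.75),(-.27,-.1),(.004,.06)),"bracket")
rect(box((.5,.75),(-.27,-.1),(.025,.06)),"clips")
b=box((.6,.8),(.05,.4),(.02,.4));print("board zmax",np.percentile(b[:,2],[5,50,95,100]),"xmin",b[:,0].min());
for y in(.05,.1,.15,.2,.25,.3,.35):
    q=box((.55,.8),(y,y+.02),(.02,.4)); print(y,q[:,0].min() if len(q) else 0, q[:,2].max() if len(q) else 0)
E
```

```text
top spanner 0.70 164 mean [0.5068 0.3475] mid [0.5027 0.3576] yaw 112.5 len 0.144 wid 0.019
top short_column_axis 0.60 200 mean [0.4512 0.3382] mid [0.4534 0.3331] yaw 114.1 len 0.124 wid 0.018
top short_column_axis 0.54 173 mean [0.415  0.5819] mid [0.4149 0.5819] yaw 163.4 len 0.124 wid 0.013
top long_column_axis 0.61 149 mean [0.4391 0.3271] mid [0.4496 0.3318] yaw 24.4 len 0.174 wid 0.013
top long_column_axis 0.25 178 mean [0.4534 0.3401] mid [0.4551 0.3363] yaw 114.0 len 0.126 wid 0.014
top rack 0.90 2018 mean [0.4484 0.3268] mid [0.4539 0.3294] yaw 25.5 len 0.204 wid 0.097
tray time passes only in moves, steps and waits
top bracket_seat 0.97 1031 mean [ 0.5926 -0.1515] mid [ 0.5924 -0.1516] yaw 11.9 len 0.163 wid 0.058
top beaker 0.76 341 mean [0.5063 0.1995] mid [0.5067 0.1994] yaw 162.1 len 0.059 wid 0.057
top buffer_bottle 0.81 422 mean [ 0.6551 -0.0177] mid [ 0.6557 -0.0185] yaw 130.1 len 0.074 wid 0.053
scene spanner 0.51 243 mean [0.5021 0.3592] mid [0.5023 0.3587] yaw 112.1 len 0.147 wid 0.021
scene spanner 0.46 528 mean [0.499  0.2104] mid [0.4995 0.2097] yaw 118.9 len 
[... 804 characters left out ...]
ack any 2665 [0.45   0.3449] [208.8433 297.6146] 89.91438293457031
rack rails 776 [0.4525 0.3339] [204.7961 156.5392] 24.937713623046875
tray 524 [0.5418 0.0701] [196.9944 197.188 ] 0.7210903763771057
bracket 1284 [ 0.625  -0.1847] [168.9926 249.6742] 89.676513671875
clips 399 [ 0.6424 -0.1987] [214.3155 141.6654] 0.04693179950118065
board zmax [0.0508 0.0564 0.0875 0.0952] xmin 0.6000266326044164
0.05 0.610285568702762 0.06216078774255324
0.1 0.6048146368080202 0.05967603382434276
0.15 0.552877135199692 0.0622525584604422
0.2 0.6251784799930531 0.0951720655981487
0.25 0.6197665218432254 0.09217395798316244
0.3 0.6137863717694958 0.09073434517918556
0.35 0.552045179646234 0.09166240489946145
```

Run:
```python
import cv2
p=cv2.imread("pics/scene0.png");cv2.imwrite("pics/s0.png",cv2.resize(p[60:300,170:370],None,fx=2.5,fy=2.5,interpolation=3))
```

```text
(no output)
```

View pics/s0.png

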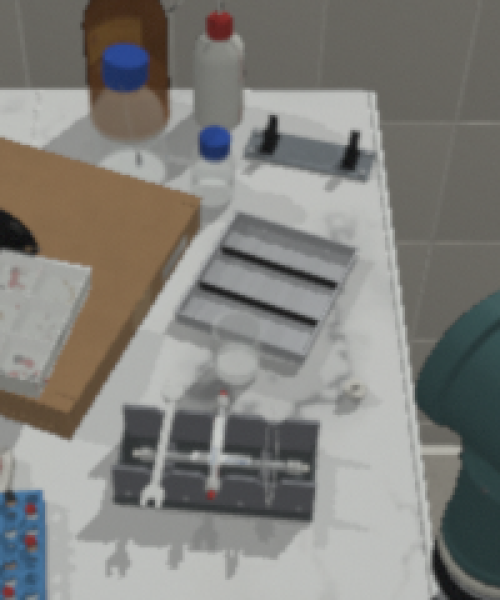

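The scene view agrees: the spanner is at (160,440), the short column at (217,450) and the tweezers at (270,470). The bracket's two black clips are at (270,130) and (350,148). Now I'll refine the rack, tray and bracket fits.

Run:
```python
from meas import *
for n in("top","scene"):
    p,d=snapshot(n);C=cloud(n,d)
    hsv=cv2.cvtColor(p,cv2.COLOR_RGB2HSV)
    for o,z in[("bracket_seat",.005),("rack",.057),("tray",.02)]:
        try:S=silhouettes(n,o)
        except Exception as e: print(e);continue
        if not S: print(n,o,"none");continue
        m=S[0]["pixels"];P=C[m];P=P[(P[:,2]>-.01)&(P[:,2]<.08)]
        rect(P[np.linalg.norm(P[:,:2]-np.median(P[:,:2],0),axis=1)<.14],n+" "+o+" depth")
        v,u=np.nonzero(m);rect(np.array([ray(n,(a,b),z)for a,b in zip(u,v)]),n+" "+o+" ray z")
        if o=="bracket_seat":
            b=m&(p.max(2)<45);k,l,st,ce=cv2.connectedComponentsWithStats(b.astype(np.uint8))
            for i in range(1,k):
                if st[i,4]>8: 
                    Q=C[l==i];print("  blob",st[i],ce[i],np.median(Q,0),Q[:,2].max(),"ray.03",ray(n,ce[i],.03)[:2])
    if n=="scene":
        for s in silhouettes(n,"tweezers")[:2]:print("tw",s["score"],s["uv"],ray(n,s["uv"],.055))
        for s in spot_point(n,"bracket_seat"):print("seat",s["score"],ray(n,s["uv"],.035))
    else:
        for s in spot_point(n,"bracket_seat"):print("seat",s["score"],ray(n,s["uv"],.035))
        for s in spot_point(n,"tray"):print("tray",s["score"],ray(n,s["uv"],0))
        for s in spot_point(n,"spanner"):print("sp",s["score"],ray(n,s["uv"],.05))
        for s in spot_point(n,"tweezers"):print("tw",s["score"],ray(n,s["uv"],.05))
```

```text
top bracket_seat depth 1098 [ 0.5979 -0.162 ] [166.4284  62.0183] 13.671676635742188
top bracket_seat ray z 1105 [ 0.5973 -0.1601] [166.3443  59.8953] 13.951576232910156
top rack depth 1894 [0.4551 0.3346] [210.8507  98.5783] 24.391862869262695
top rack ray z 1903 [0.4536 0.3286] [203.2117  93.6468] 24.433826446533203
top tray depth 3618 [0.5339 0.0735] [169.6738 192.1005] 6.3572516441345215Traceback (most recent call last):
  File "<stdin>", line 11, in <module>
  File "h.py", line 10, in ray
    m,R,t=cam(n);d=R.T@np.array([(uv[0]-m["cx"])/m["fx"],(uv[1]-m["cy"])/m["fy"],1]);c=-R.T@t
          ~~~^^^
  File "h.py", line 4, in cam
    m=camera_model(n);R=cv2.Rodrigues(np.array(m["rvec"],float))[0];return m,R,np.array(m["tvec"],float).ravel()
ValueError: time passes only in moves, steps and waits
```

```bash
sed -i 's/^def cam(n)/import functools\n@functools.lru_cache\ndef cam(n)/' h.py
python3 - <<'E'
from meas import *
for n in("scene","top"):
    p,d=snapshot(n);C=cloud(n,d)
    for o,z in[("bracket_seat",.005),("rack",.057),("tray",.02)]:
        S=silhouettes(n,o)
        if not S: print(n,o,"none");continue
        m=S[0]["pixels"];P=C[m];P=P[(P[:,2]>-.01)&(P[:,2]<.08)]
        rect(P[np.linalg.norm(P[:,:2]-np.median(P[:,:2],0),axis=1)<.14],n+" "+o+" depth")
        v,u=np.nonzero(m);rect(np.array([ray(n,(a,b),z)for a,b in zip(u,v)]),n+" "+o+" ray z")
        if o=="bracket_seat":
            b=m&(p.max(2)<50);k,l,st,ce=cv2.connectedComponentsWithStats(b.astype(np.uint8))
            for i in range(1,k):
                if st[i,4]>8: 
                    Q=C[l==i];print("  blob",st[i],ce[i],np.median(Q,0),"ray.03",ray(n,ce[i],.03)[:2])
    for o,z in[("bracket_seat",.035),("tray",0),("spanner",.05),("tweezers",.05)]:
        for s in spot_point(n,o)[:2]:print(n,o,s["score"],ray(n,s["uv"],z)[:2])
    for s in silhouettes(n,"tweezers")[:2]:print("tw",s["score"],s["uv"],ray(n,s["uv"],.055))
E
```

```text
scene bracket_seat depth 717 [ 0.6012 -0.1633] [177.8655  89.332 ] 6.183361053466797
scene bracket_seat ray z 720 [ 0.6    -0.1699] [172.0154  91.1054] 12.274555206298828
  blob [274 107   7  14  54] [277.5926 115.0926] [ 0.6449 -0.1336  0.022 ] ray.03 [ 0.642  -0.1321]
  blob [307 114   6  14  50] [309.94 121.86] [ 0.5396 -0.1569  0.0227] ray.03 [ 0.5379 -0.1558]
scene rack depth 2680 [0.4555 0.3285] [220.3666 156.181 ] 29.035287857055664
scene rack ray z 2689 [0.4452 0.3513] [204.5499 124.2552] 24.505905151367188
scene tray depth 2536 [0.5358 0.0768] [172.0105 228.3488] 7.042912006378174
scene tray ray z 2549 [0.5299 0.0829] [165.233  197.4541] 6.480335235595703
scene bracket_seat 0.84 [ 0.5888 -0.1707]
scene tray 0.97 [0.5415 0.0779]
scene spanner 0.65 [0.5039 0.3533]
top bracket_seat depth 1096 [ 0.5981 -0.1612] [165.99    60.8917] 13.718118667602539
top bracket_seat ray z 1099 [ 0.5974 -0.1596] [165.3853  60.2965] 13.297789573669434
  blob [378 148  16   9  72] [385.5972 152.3194] [ 0.6478 -0.1471  0.0326] ray.03 [ 0.6482 -0.1441]
  blob [389 184  16   8  66] [396.3182 187.6667] [ 0.545  -0.1704  0.034 ] ray.03 [ 0.5447 -0.1695]
top rack depth 1920 [0.4571 0.3341] [215.1442 100.1242] 23.825098037719727
top rack ray z 1929 [0.455 0.328] [206.1874  95.2921] 23.837942123413086
top tray depth 3541 [0.5326 0.0733] [166.8251 192.8012] 6.0682759284973145
top tray ray z 3555 [0.5303 0.0761] [164.8079 188.1583] 6.3294901847839355
top bracket_seat 0.8 [ 0.6004 -0.1633]
top tray 0.91 [0.5291 0.0789]
top spanner 0.48 [0.5081 0.3472]
top tweezers 0.45 [0.3948 0.3074]
```

Run:
```python
from meas import *
f=lambda x,y,z:ray("top",(150+x/5-.4,160+y/5-.4),z)[:2]
for n,a,b,z in[("sp",(170,268),(440,167),.053),("sh",(253,355),(456,261),.055),("tw",(288,452),(462,366),.055),("longc",(303,180),(422,462),.028)]:
    A=f(*a,z);B=f(*b,z);d=B-A;print(n,(A+B)/2,np.linalg.norm(d),np.degrees(np.arctan2(d[1],d[0]))%180)
g=lambda x,y,z:ray("scene",(170+x/2.5-.3,60+y/2.5-.3),z)[:2]
for n,a,b,z in[("sp",(150,502),(176,380),.053),("sh",(211,493),(224,395),.055),("tw",(268,502),(274,405),.055),("longc",(133,455),(309,467),.028)]:
    A=g(*a,z);B=g(*b,z);d=B-A;print(n,(A+B)/2,np.linalg.norm(d),np.degrees(np.arctan2(d[1],d[0]))%180)
```

```text
sp [0.5055 0.3597] 0.16223883692566135 109.86140948604904
sh [0.454  0.3316] 0.1248310240815231 114.1690007698223
tw [0.3978 0.3202] 0.10756008776639749 115.5452434868142
longc [0.4486 0.3306] 0.17587724277191485 22.81664825821477
sp [0.5045 0.3523] 0.15326544450352347 111.6039763342148
sh [0.4537 0.3297] 0.12177788038050161 113.71932618153808
tw [0.4012 0.3126] 0.11877857967049112 115.43224066267453
longc [0.4486 0.3318] 0.18196876460600012 25.61794672049774
```

Emit:
{"api": "move_arm", "payload": {"steps": [0,0,-0.1,0.04,-0.02,0,0.32,0,0,-0.2,0.08,-0.04,0,0.32,0,0,-0.3,0.12,-0.06,0,0.32,0,0,-0.4,0.16,-0.08,0,0.32,0,0,-0.5,0.2,-0.1,0,0.32,0,0,-0.6,0.24,-0.12,0,0.32,0,0,-0.7,0.28,-0.14,-0.02,0.32,0,0,-0.8,0.32,-0.155,-0.04,0.32,0,0,-0.885,0.361,-0.1763,-0.07,0.32,0,0,-0.885,0.361,-0.1763,-0.09,0.32,0,0,-0.885,0.361,-0.1763,-0.12,0.32,0,0,-0.885,0.361,-0.1763,-0.12,0.32]}}

```text
time: 4.3
tool_pos: [0.5009, 0.3528, 0.0939]
ee_rot: [-3.131, 0.001, 1.994]
wrist_force: [-0.0, -0.0, -0.6]
width: 0.0299
finger_force: 0.0
```

Emit:
{"api": "move_arm", "payload": {"steps": [0,0,0,0,0,-0.01,0.32,0,0,0,0,0,-0.015,0.32,0,0,0,0,0,-0.015,0.32,0,0,0,0,0,-0.015,0.32]}}

```text
time: 4.7
tool_pos: [0.5037, 0.3556, 0.0858]
ee_rot: [3.139, -0.0, 1.995]
wrist_force: [-0.1, 1.0, 0.5]
width: 0.03
finger_force: 0.0
```

Run:
```python
from meas import *
o=get_obs();print(o["tool_pos"],o["ee_rot"])
for n in("top","scene"):
    p,d=snapshot(n);save(n+"1",p)
a=cv2.imread("pics/top1.png")[160:270,170:280];b=cv2.imread("pics/scene1.png")[170:280,200:310]
cv2.imwrite("pics/v1.png",cv2.resize(np.hstack([a,b]),None,fx=3.6,fy=3.6,interpolation=3))
```

```text
[0.5037 0.3556 0.0858] [ 3.1394 -0.0002  1.9954]
```

View pics/v1.png

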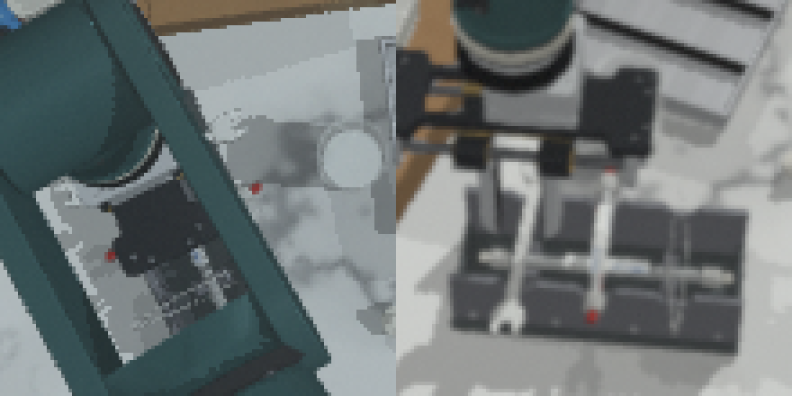

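The right half (scene view) shows the fingers at (490,200) and (545,195) on either side of the spanner shank. I can go down and grip.

Emit:
{"api": "move_arm", "payload": {"steps": [0,0,0,0,0,-0.015,0.32,0,0,0,0,0,-0.025,0.32,0,0,0,0,0,-0.0305,0.32,0,0,0,0,0,-0.0305,0.32,0,0,0,0,0,-0.0305,0,0,0,0,0,0,-0.0305,0,0,0,0,0,0,-0.0305,0,0,0,0,0,0,-0.0305,0,0,0,0,0,0,-0.0305,0,0,0,0,0,0,-0.0305,0]}}

```text
time: 5.8
tool_pos: [0.5037, 0.3552, 0.0546]
ee_rot: [3.14, -0.0, 1.995]
wrist_force: [0.6, 0.2, 1.4]
width: 0.0083
finger_force: 30.0
```

Emit:
{"api": "move_arm", "payload": {"steps": [0,0,0,0,0,0.02,0,0,0,0,0,0,0.05,0,0,0,0,0,0,0.09,0,0,0,0,0,0,0.13,0,0,0,-0.04,0.01,-0.035,0.135,0,0,0,-0.09,0.02,-0.075,0.135,0,0,0,-0.14,0.03,-0.115,0.135,0,0,0,-0.19,0.04,-0.155,0.135,0,0,0,-0.24,0.052,-0.195,0.135,0,0,0,-0.29,0.064,-0.24,0.135,0,0,0,-0.314,0.0723,-0.2745,0.12,0,0,0,-0.314,0.0723,-0.2745,0.1,0]}}

```text
time: 7.0
tool_pos: [0.5773, 0.0759, 0.1547]
ee_rot: [3.138, 0.002, 1.674]
wrist_force: [-0.5, 1.2, -0.7]
width: 0.0083
finger_force: 29.9
```

Emit:
{"api": "move_arm", "payload": {"steps": [0,0,0,0,0,-0.03,0,0,0,0,0,0,-0.06,0,0,0,0,0,0,-0.08,0,0,0,0,0,0,-0.1,0,0,0,0,0,0,-0.1,0]}}

```text
time: 7.5
tool_pos: [0.5727, 0.0803, 0.05]
ee_rot: [-3.134, -0.001, 1.681]
wrist_force: [-0.4, -0.1, 0.2]
width: 0.0081
finger_force: 29.9
```

Run:
```python
from meas import *
o=get_obs();print(o["tool_pos"],o["width"])
for n in("top","scene"):
    p,d=snapshot(n);save(n+"2",p)
a=cv2.imread("pics/top2.png")[130:260,250:370];b=cv2.imread("pics/scene2.png")[110:240,210:330]
cv2.imwrite("pics/v2.png",cv2.resize(np.hstack([a,b]),None,fx=3.3,fy=3.3,interpolation=3))
```

```text
[0.5727 0.0803 0.05  ] 0.008136965889476589
```

View pics/v2.png

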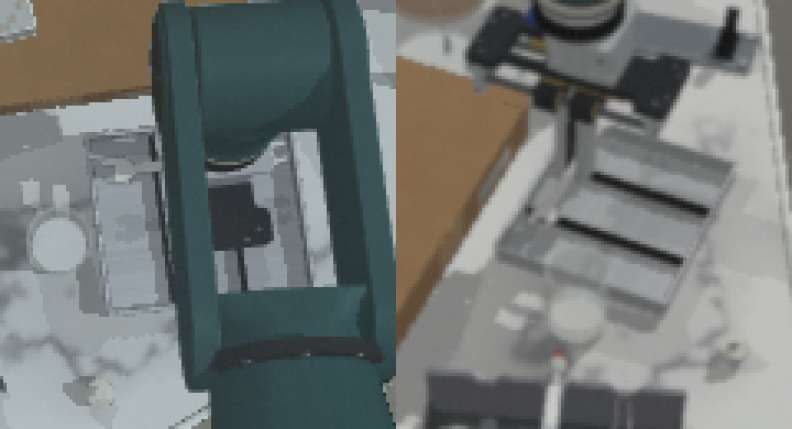

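The spanner hangs over the far slot. Its heads, left view (120,168) and (275,158), lie well inside the tray walls. I'll lower and release it.

Emit:
{"api": "move_arm", "payload": {"steps": [0,0,0,0,0,-0.015,0,0,0,0,0,0,-0.026,0,0,0,0,0,0,-0.032,0,0,0,0,0,0,-0.0345,0,0,0,0,0,0,-0.0345,0,0,0,0,0,0,-0.0345,0.3,0,0,0,0,0,-0.0345,0.3,0,0,0,0,0,-0.0345,0.3,0,0,0,0,0,-0.0345,0.3]}}

```text
time: 8.5
tool_pos: [0.5759, 0.0805, 0.0198]
ee_rot: [3.141, 0.0, 1.681]
wrist_force: [-0.7, 0.1, 0.3]
width: 0.0282
finger_force: 0.0
```

Emit:
{"api": "move_arm", "payload": {"steps": [0,0,0,0,0,0.03,0.3,0,0,0,0,0,0.07,0.3,0,0,0,0,0,0.115,0.3,0,0,0.03,-0.01,0.02,0.15,0.3,0,0,0.08,-0.03,0.06,0.165,0.3,0,0,0.13,-0.05,0.1,0.165,0.3,0,0,0.18,-0.07,0.14,0.165,0.3,0,0,0.23,-0.09,0.18,0.165,0.32,0,0,0.28,-0.11,0.22,0.165,0.32,0,0,0.314,-0.1222,0.251,0.15,0.32,0,0,0.314,-0.1222,0.251,0.11,0.32,0,0,0.314,-0.1222,0.251,0.07,0.32]}}

```text
time: 9.7
tool_pos: [0.4536, 0.3333, 0.0899]
ee_rot: [3.137, -0.0, 1.998]
wrist_force: [0.1, -0.2, -0.8]
width: 0.0301
finger_force: 0.0
```

Emit:
{"api": "move_arm", "payload": {"steps": [0,0,0,0,0,0,0.32,0,0,0,0,0,0,0.32,0,0,0,0,0,-0.015,0.32,0,0,0,0,0,-0.028,0.32,0,0,0,0,0,-0.0355,0.32,0,0,0,0,0,-0.0355,0.32,0,0,0,0,0,-0.0355,0,0,0,0,0,0,-0.0355,0,0,0,0,0,0,-0.0355,0,0,0,0,0,0,-0.0355,0,0,0,0,0,0,-0.0355,0,0,0,0,0,0,-0.0355,0]}}

```text
time: 10.9
tool_pos: [0.4539, 0.3317, 0.0546]
ee_rot: [3.14, -0.0, 1.995]
wrist_force: [0.3, 0.0, 1.3]
width: 0.0087
finger_force: 30.0
```

Emit:
{"api": "move_arm", "payload": {"steps": [0,0,0,0,0,0.02,0,0,0,0,0,0,0.05,0,0,0,0,0,0,0.09,0,0,0,0,0,0,0.13,0,0,0,-0.04,0.01,-0.035,0.135,0,0,0,-0.09,0.022,-0.075,0.135,0,0,0,-0.14,0.034,-0.115,0.135,0,0,0,-0.19,0.046,-0.155,0.135,0,0,0,-0.24,0.058,-0.195,0.135,0,0,0,-0.29,0.07,-0.235,0.13,0,0,0,-0.314,0.0775,-0.256,0.1,0,0,0,-0.314,0.0775,-0.256,0.06,0]}}

```text
time: 12.1
tool_pos: [0.5336, 0.0724, 0.1154]
ee_rot: [3.135, 0.002, 1.676]
wrist_force: [-0.7, 0.6, -1.1]
width: 0.0082
finger_force: 30.0
```

Emit:
{"api": "move_arm", "payload": {"steps": [0,0,0,0,0,-0.03,0,0,0,0,0,0,-0.06,0,0,0,0,0,0,-0.075,0,0,0,0,0,0,-0.086,0,0,0,0,0,0,-0.092,0,0,0,0,0,0,-0.0945,0,0,0,0,0,0,-0.0945,0,0,0,0,0,0,-0.0945,0.3,0,0,0,0,0,-0.0945,0.3,0,0,0,0,0,-0.0945,0.3,0,0,0,0,0,-0.0945,0.3]}}

```text
time: 13.2
tool_pos: [0.5313, 0.0755, 0.0201]
ee_rot: [3.14, 0.0, 1.681]
wrist_force: [-0.2, -0.2, 0.2]
width: 0.028
finger_force: 0.0
```

Emit:
{"api": "move_arm", "payload": {"steps": [0,0,0,0,0,0.03,0.3,0,0,0,0,0,0.07,0.3,0,0,0,0,0,0.115,0.3,0,0,0.03,-0.01,0.02,0.15,0.3,0,0,0.08,-0.03,0.06,0.165,0.3,0,0,0.13,-0.05,0.1,0.165,0.3,0,0,0.18,-0.07,0.14,0.165,0.3,0,0,0.23,-0.09,0.175,0.165,0.32,0,0,0.28,-0.11,0.21,0.165,0.32,0,0,0.314,-0.129,0.2355,0.15,0.32,0,0,0.314,-0.129,0.2355,0.11,0.32,0,0,0.314,-0.129,0.2355,0.07,0.32]}}

```text
time: 14.4
tool_pos: [0.4021, 0.3126, 0.0899]
ee_rot: [3.137, -0.0, 1.997]
wrist_force: [0.1, 0.4, 0.2]
width: 0.0299
finger_force: 0.0
```

Emit:
{"api": "move_arm", "payload": {"steps": [0,0,0,0,0,0,0.32,0,0,0,0,0,0,0.32,0,0,0,0,0,0,0.32]}}

```text
time: 14.7
tool_pos: [0.4036, 0.3117, 0.0922]
ee_rot: [3.137, -0.001, 1.994]
wrist_force: [-0.2, 0.3, 0.1]
width: 0.03
finger_force: 0.0
```

Run:
```python
from meas import *
o=get_obs();print(o["tool_pos"],o["width"])
for n in("top","scene"):
    p,d=snapshot(n);save(n+"3",p)
a=cv2.imread("pics/top3.png")[130:260,250:370];b=cv2.imread("pics/scene3.png")[170:300,200:320]
cv2.imwrite("pics/v3.png",cv2.resize(np.hstack([a,b]),None,fx=3.3,fy=3.3,interpolation=3))
```

```text
[0.4036 0.3117 0.0922] 0.02996288654733155
```

View pics/v3.png

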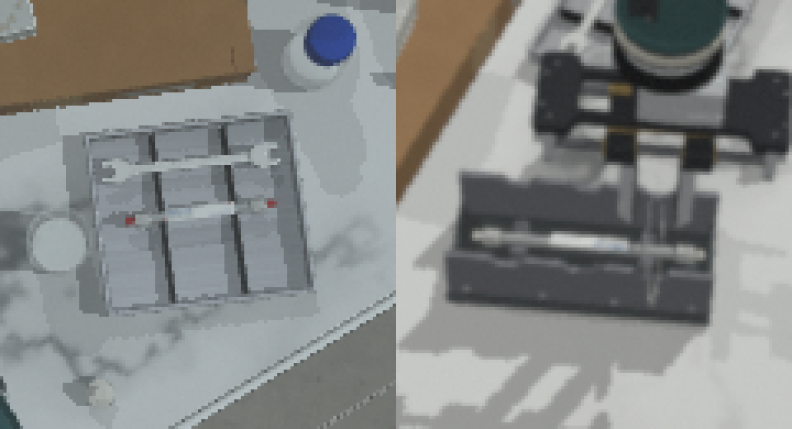

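The spanner (190,162) and short column (200,212) lie on both ribs in the tray. In the scene view the fingers straddle the tweezers (655,240).

Emit:
{"api": "move_arm", "payload": {"steps": [0,0,0,0,0,-0.015,0.32,0,0,0,0,0,-0.028,0.32,0,0,0,0,0,-0.0355,0.32,0,0,0,0,0,-0.0355,0.32,0,0,0,0,0,-0.0355,0,0,0,0,0,0,-0.0355,0,0,0,0,0,0,-0.0355,0,0,0,0,0,0,-0.0355,0,0,0,0,0,0,-0.0355,0,0,0,0,0,0,-0.0355,0]}}

```text
time: 15.8
tool_pos: [0.4024, 0.3113, 0.0546]
ee_rot: [3.14, -0.0, 1.995]
wrist_force: [-0.5, -0.3, 2.7]
width: 0.0115
finger_force: 30.0
```

Emit:
{"api": "move_arm", "payload": {"steps": [0,0,0,0,0,0.02,0,0,0,0,0,0,0.05,0,0,0,0,0,0,0.09,0,0,0,0,0,0,0.13,0,0,0,-0.04,0.01,-0.035,0.135,0,0,0,-0.09,0.025,-0.075,0.135,0,0,0,-0.14,0.04,-0.115,0.135,0,0,0,-0.19,0.055,-0.155,0.135,0,0,0,-0.24,0.07,-0.195,0.135,0,0,0,-0.29,0.08,-0.225,0.13,0,0,0,-0.314,0.0843,-0.2405,0.1,0,0,0,-0.314,0.0843,-0.2405,0.06,0]}}

```text
time: 17.0
tool_pos: [0.4886, 0.0682, 0.1153]
ee_rot: [3.136, 0.001, 1.677]
wrist_force: [1.3, 0.9, 0.5]
width: 0.0112
finger_force: 30.0
```

Emit:
{"api": "move_arm", "payload": {"steps": [0,0,0,0,0,-0.03,0,0,0,0,0,0,-0.06,0,0,0,0,0,0,-0.075,0,0,0,0,0,0,-0.086,0,0,0,0,0,0,-0.092,0,0,0,0,0,0,-0.0945,0,0,0,0,0,0,-0.0945,0,0,0,0,0,0,-0.0945,0.3,0,0,0,0,0,-0.0945,0.3,0,0,0,0,0,-0.0945,0.3,0,0,0,0,0,-0.0945,0.3]}}

```text
time: 18.1
tool_pos: [0.4865, 0.0705, 0.0199]
ee_rot: [3.141, 0.0, 1.681]
wrist_force: [-0.2, 0.5, 0.2]
width: 0.0279
finger_force: 0.0
```

Emit:
{"api": "move_arm", "payload": {"steps": [0,0,0,0,0,0.03,0.3,0,0,0,0,0,0.07,0.3,0,0,0,0,0,0.115,0.3,0,0,0,0,0,0.16,0.3,0,0,0,-0.03,-0.04,0.18,0.3,0,0,0,-0.06,-0.08,0.18,0.3,0,0,0,-0.09,-0.12,0.18,0.3,0,0,0,-0.12,-0.16,0.18,0.3,0,0,0,-0.12,-0.16,0.18,0.3]}}

```text
time: 19.0
tool_pos: [0.3638, -0.093, 0.1999]
ee_rot: [3.141, 0.002, 1.673]
wrist_force: [-0.2, 0.5, -1.4]
width: 0.028
finger_force: 0.0
```

Run:
```python
from meas import *
o=get_obs();print(o["tool_pos"],o["width"])
for n in("scene","top"):
    p,d=snapshot(n);save(n+"4",p)
    axis(n,"long_column_axis",.027);axis(n,"tweezers",.018)
    for s in spot_point(n,"long_column_axis")[:2]:print(n,s["score"],ray(n,s["uv"],.027))
    for s in spot_point(n,"bracket_seat")[:2]:print(n,s["score"],ray(n,s["uv"],.035))
a=cv2.imread("pics/top4.png")[140:300,180:420]
cv2.imwrite("pics/v4.png",cv2.resize(a,None,fx=3.3,fy=3.3,interpolation=3))
```

```text
[ 0.3638 -0.093   0.1999] 0.027980601960714002
scene long_column_axis 0.39 684 mean [ 0.5863 -0.1362] mid [ 0.5857 -0.1363] yaw 13.5 len 0.165 wid 0.085
scene tweezers 0.31 571 mean [ 0.6838 -0.0598] mid [ 0.6852 -0.0624] yaw 119.3 len 0.165 wid 0.058
scene 0.54 [0.4435 0.3416 0.027 ]
scene 0.79 [ 0.6048 -0.1766  0.035 ]
top long_column_axis 0.53 2236 mean [0.4521 0.3309] mid [0.4548 0.3321] yaw 25.3 len 0.211 wid 0.099
top long_column_axis 0.50 242 mean [0.4573 0.3355] mid [0.4514 0.3329] yaw 24.2 len 0.178 wid 0.016
top 0.64 [0.4508 0.3306 0.027 ]
top 0.75 [ 0.5973 -0.1757  0.035 ]
```

View pics/v4.png

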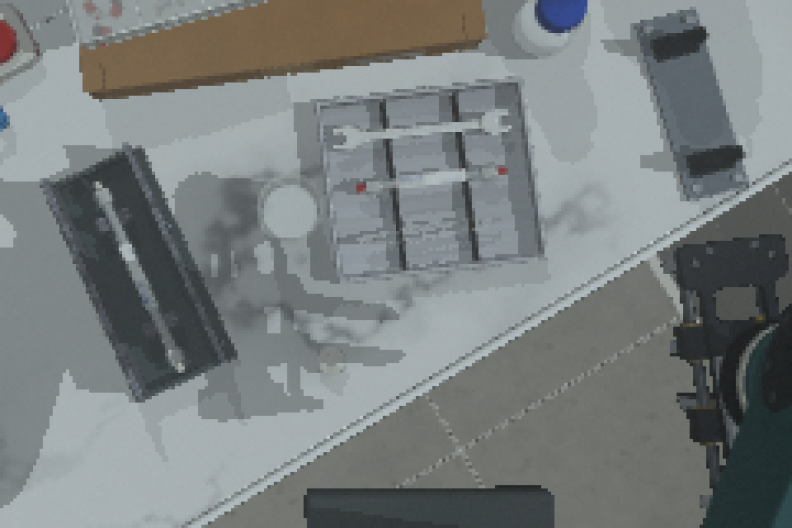

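All three now lie in the tray: spanner (420,130), short column (430,180), tweezers (405,230). The long column lies free in the rack at (137,275). I'll check the bracket fit by overlaying a model on both views.

Run:
```python
from meas import *
out=[]
for n,(r,c) in{"top":(135,360),"scene":(85,250)}.items():
    im=cv2.imread("pics/"+n+"4.png")[r:r+75,c:c+75];im=cv2.resize(im,None,fx=5.3,fy=5.3,interpolation=3)
    m,R,t=cam(n);a=np.radians(13.3);X=np.array([np.cos(a),np.sin(a),0]);Y=np.array([-X[1],X[0],0]);O=np.array([.597,-.1605,0])
    def pr(x,y,z):
        p=R@(O+x*X+y*Y+np.array([0,0,z]))+t;return (int((m["fx"]*p[0]/p[2]+m["cx"]-c+.5)*5.3),int((m["fy"]*p[1]/p[2]+m["cy"]-r+.5)*5.3))
    def ln(P,col):
        cv2.polylines(im,[np.array([pr(*p)for p in P])],False,col,1)
    ln([(.083,.028,.005),(.083,-.028,.005),(-.083,-.028,.005),(-.083,.028,.005),(.083,.028,.005)],(0,255,0))
    for s in(-.054,.054): ln([(s,.0145,.043),(s,0,.0285),(s,-.0145,.043)],(0,0,255))
    ln([(-.091,0,.035),(.091,0,.035)],(255,0,255))
    out.append(im)
cv2.imwrite("pics/v5.png",np.hstack(out))
f=lambda x,y:ray("top",(180+x/3.3-.35,140+y/3.3-.35),.028)[:2]
A=f(97,183);B=f(178,370);print((A+B)/2,np.linalg.norm(A-B),np.degrees(np.arctan2(*(A-B)[::-1])))
```

```text
[0.4497 0.3328] 0.17750432816706807 23.364478689859684
```

View pics/v5.png

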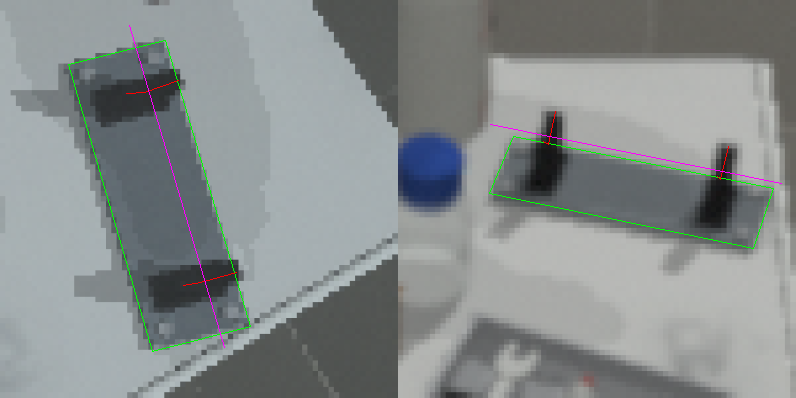

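The plate outline fits, but the clips look a few mm off toward the near side. I'll fit the clip blocks to the dark pixels in both views.

Run:
```python
from meas import *
from scipy.optimize import differential_evolution as de
V={}
for n,(r,c) in{"top":(135,360),"scene":(85,250)}.items():
    im=cv2.imread("pics/"+n+"4.png")[r:r+75,c:c+75];g=cv2.resize(im.max(2),None,fx=4,fy=4,interpolation=1)
    t=(g<65).astype(np.uint8);k,l,st,ce=cv2.connectedComponentsWithStats(t)
    # keep two blobs nearest to predicted clips
    m,R,tv=cam(n);keep=np.zeros_like(t)
    for s in(-.054,.054):
        P=R@np.array([.597+s*.973,-.158+s*.23,.025])+tv;q=np.array([(m["fx"]*P[0]/P[2]+m["cx"]-c+.5)*4,(m["fy"]*P[1]/P[2]+m["cy"]-r+.5)*4])
        i=1+np.argmin([np.linalg.norm(x-q)+(1e3 if a[4]<100 else 0) for x,a in zip(ce[1:],st[1:])]);keep|=(l==i).astype(np.uint8);print(n,st[i],q)
    V[n]=(keep,r,c)
def render(n,p,dz=(0,0)):
    k,r,c=V[n];m,R,t=cam(n);x0,y0,a,w,h=p;X=np.array([np.cos(a),np.sin(a),0]);Y=np.array([-X[1],X[0],0]);im=np.zeros_like(k)
    for s in(-.054,.054):
        P=np.array([[x0,y0,0]+(s+i*.006)*X+j*w*Y+np.array([0,0,z]) for i in(-1,1) for j in(-1,1) for z in(.005,h)])@R.T+t
        uv=np.stack([(m["fx"]*P[:,0]/P[:,2]+m["cx"]-c+.5)*4,(m["fy"]*P[:,1]/P[:,2]+m["cy"]-r+.5)*4],1)
        cv2.fillConvexPoly(im,cv2.convexHull(np.round(uv).astype(np.int32)),1)
    return im
def cost(p,ns=("top","scene")): return -np.mean([ (render(n,p)&V[n][0]).sum()/(render(n,p)|V[n][0]).sum() for n in ns])
for ns in[("top","scene"),("top",),("scene",)]:
    q=de(cost,[(.58,.615),(-.18,-.14),(.1,.35),(.0145,.024),(.04,.05)],args=(ns,),seed=1,maxiter=60,popsize=12);print(ns,q.x,np.degrees(q.x[2]),q.fun)
```

```text
top [ 113  197   66   36 1512] [146.3496 213.919 ]
top [  70   53   65   41 1549] [104.2535  71.0036]
scene [ 224  113   32   60 1052] [241.7967 140.723 ]
scene [  94   88   33   60 1144] [111.861  114.4289]
('top', 'scene') [ 0.5961 -0.1576  0.2511  0.0157  0.041 ] 14.389722160011996 -0.773173179734996
('top',) [ 0.5959 -0.1571  0.2343  0.0163  0.0436] 13.423346539205873 -0.8315524827152734
('scene',) [ 0.5941 -0.1539  0.2152  0.0158  0.0408] 12.329611723633056 -0.743993993993994
```

Emit:
{"api": "move_arm", "payload": {"steps": [0,0,-0.12,0.01,0.04,0,0.28,0,0,-0.25,0.02,0.085,0,0.28,0,0,-0.38,0.03,0.13,0,0.28,0,0,-0.51,0.04,0.175,0,0.28,0,0,-0.64,0.05,0.22,0,0.28,0,0,-0.77,0.06,0.265,0,0.28,0,0,-0.9,0.07,0.31,0,0.28,0,0,-1.03,0.075,0.355,0,0.28,0,0,-1.15,0.08,0.4,0,0.28,0,0,-1.26,0.0837,0.4218,-0.03,0.28,0,0,-1.26,0.0837,0.4218,-0.07,0.28,0,0,-1.26,0.0837,0.4218,-0.1,0.28]}}

```text
time: 20.7
tool_pos: [0.4485, 0.3345, 0.0962]
ee_rot: [3.141, 0.003, 0.425]
wrist_force: [0.5, -0.7, -0.1]
width: 0.0265
finger_force: 0.0
```

Emit:
{"api": "move_arm", "payload": {"steps": [0,0,0,0,0,0,0.28,0,0,0,0,0,0,0.28,0,0,0,0,0,-0.02,0.28,0,0,0,0,0,-0.04,0.28,0,0,0,0,0,-0.055,0.28,0,0,0,0,0,-0.065,0.28,0,0,0,0,0,-0.0715,0.28,0,0,0,0,0,-0.0715,0.28,0,0,0,0,0,-0.0715,0.28]}}

```text
time: 21.6
tool_pos: [0.4505, 0.3326, 0.0288]
ee_rot: [-3.142, -0.001, 0.421]
wrist_force: [-0.2, -0.7, -0.5]
width: 0.0262
finger_force: 0.0
```

Close, then lift straight up.

Emit:
{"api": "move_arm", "payload": {"steps": [0,0,0,0,0,0,0,0,0,0,0,0,0,0,0,0,0,0,0,0,0,0,0,0,0,0,0,0,0,0,0,0,0,0,0,0,0,0,0,0,0.015,0,0,0,0,0,0,0.04,0,0,0,0,0,0,0.08,0,0,0,0,0,0,0.12,0,0,0,0,0,0,0.15,0,0,0,0,0,0,0.15,0]}}

```text
time: 22.7
tool_pos: [0.452, 0.3348, 0.1849]
ee_rot: [-3.138, -0.012, 0.422]
wrist_force: [1.0, 0.0, 0.3]
width: 0.0084
finger_force: 30.0
```

Run:
```python
from meas import *
o=get_obs();print(o["tool_pos"],o["ee_rot"])
C=cloud("top",np.load("top0d.npy")).reshape(-1,3)
b=C[(C[:,0]>.64)&(C[:,0]<.9)&(C[:,1]>-.3)&(C[:,1]<.1)&(C[:,2]>.05)]
for lo,hi in((.05,.1),(.1,.15),(.15,.3)):
    q=b[(b[:,2]>lo)&(b[:,2]<hi)];
    for y in np.arange(-.28,.1,.04):
        s=q[(q[:,1]>y)&(q[:,1]<y+.04)]
        if len(s)>2:print(lo,"y %.2f"%y,"xmin %.3f zmax %.3f"%(s[:,0].min(),s[:,2].max()))
for n in("scene","top"):
    p,d=snapshot(n);save(n+"6",p);axis(n,"long_column_axis",o["tool_pos"][2])
    for s in spot_point(n,"long_column_axis")[:2]:print(n,s["score"],ray(n,s["uv"],o["tool_pos"][2]))
a=cv2.imread("pics/top6.png")[120:270,150:300];b=cv2.imread("pics/scene6.png")[120:270,180:330]
cv2.imwrite("pics/v6.png",cv2.resize(np.hstack([a,b]),None,fx=2.6,fy=2.6,interpolation=3))
```

```text
[0.452  0.3348 0.1849] [-3.1383 -0.0119  0.4216]
0.05 y -0.28 xmin 0.663 zmax 0.100
0.05 y -0.24 xmin 0.731 zmax 0.100
0.05 y -0.20 xmin 0.705 zmax 0.100
0.05 y -0.16 xmin 0.707 zmax 0.100
0.05 y -0.12 xmin 0.784 zmax 0.099
0.05 y -0.08 xmin 0.643 zmax 0.100
0.05 y -0.04 xmin 0.640 zmax 0.100
0.05 y 0.00 xmin 0.649 zmax 0.100
0.05 y 0.04 xmin 0.644 zmax 0.099
0.05 y 0.08 xmin 0.642 zmax 0.061
0.1 y -0.28 xmin 0.663 zmax 0.150
0.1 y -0.24 xmin 0.733 zmax 0.150
0.1 y -0.20 xmin 0.706 zmax 0.150
0.1 y -0.16 xmin 0.707 zmax 0.149
0.1 y -0.12 xmin 0.784 zmax 0.150
0.1 y -0.08 xmin 0.651 zmax 0.150
0.1 y -0.04 xmin 0.646 zmax 0.146
0.1 y 0.00 xmin 0.730 zmax 0.146
0.1 y 0.04 xmin 0.759 zmax 0.108
0.15 y -0.28 xmin 0.661 zmax 0.300
0.15 y -0.24 xmin 0.731 zmax 0.300
0.15 y -0.20 xmin 0.722 zmax 0.300
0.15 y -0.16 xmin 0.725 zmax 0.300
0.15 y -0.12 xmin 0.785 zmax 0.275
0.15 y -0.08 xmin 0.791 zmax 0.226
0.15 y -0.04 xmin 0.746 zmax 0.197
0.15 y 0.00 xmin 0.748 zmax 0.199
scene long_column_axis 0.55 209 mean [0.4372 0.3314] mid [0.4494 0.3367] yaw 23.6 len 0.176 wid 0.021
scene 0.65 [0.4377 0.3387 0.1849]
top 0.67 [0.4482 0.3304 0.1849]
```

View pics/v6.png

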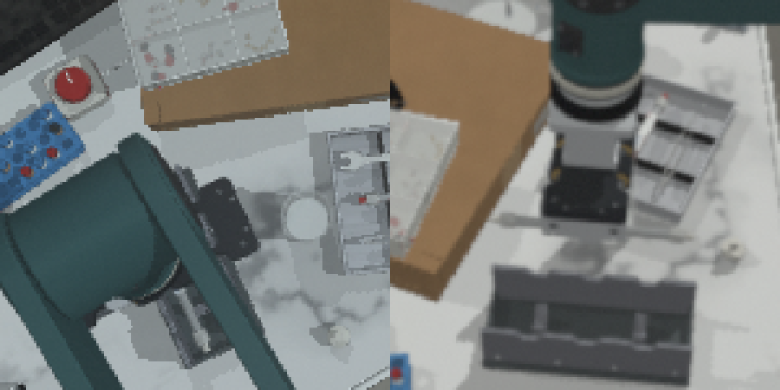

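The column hangs level in the grip, with the rack empty beneath it at (590,320). I'll carry it over to the bracket, slowing at the end because of the bottle behind.

Emit:
{"api": "move_arm", "payload": {"steps": [0,0,-0.02,0,-0.04,0.005,0,0,0,-0.04,0,-0.085,0.005,0,0,0,-0.06,0,-0.13,0.005,0,0,0,-0.08,0.01,-0.175,0.005,0,0,0,-0.1,0.02,-0.22,0.005,0,0,0,-0.12,0.04,-0.265,0.005,0,0,0,-0.14,0.06,-0.31,0.005,0,0,0,-0.16,0.08,-0.355,0,0,0,0,-0.175,0.1,-0.4,0,0,0,0,-0.187,0.12,-0.44,0,0,0,0,-0.187,0.135,-0.47,0,0,0,0,-0.187,0.1462,-0.4903,-0.01,0]}}

```text
time: 24.2
tool_pos: [0.5969, -0.1608, 0.1672]
ee_rot: [3.141, 0.0, 0.231]
wrist_force: [0.4, 0.4, 0.1]
width: 0.0083
finger_force: 30.0
```

Emit:
{"api": "move_arm", "payload": {"steps": [0,0,0,0,0,-0.02,0,0,0,0,0,0,-0.05,0,0,0,0,0,0,-0.08,0,0,0,0,0,0,-0.1,0,0,0,0,0,0,-0.1,0,0,0,0,0,0,-0.1,0,0,0,0,0,0,-0.1,0]}}

```text
time: 24.9
tool_pos: [0.5971, -0.1583, 0.0694]
ee_rot: [3.14, -0.002, 0.234]
wrist_force: [-0.7, 0.6, -0.4]
width: 0.0084
finger_force: 30.0
```

Run:
```python
from meas import *
o=get_obs();print(o["tool_pos"],o["ee_rot"],o["wrist_force"])
for n in("scene","top"):
    p,d=snapshot(n);save(n+"7",p);axis(n,"long_column_axis",o["tool_pos"][2])
a=cv2.imread("pics/top7.png")[130:230,340:440];b=cv2.imread("pics/scene7.png")[60:160,240:340]
cv2.imwrite("pics/v7.png",cv2.resize(np.hstack([a,b]),None,fx=4,fy=4,interpolation=3))
```

```text
[ 0.5971 -0.1583  0.0694] [ 3.1403 -0.002   0.2338] [-0.7103  0.5682 -0.4497]
scene long_column_axis 0.66 499 mean [ 0.655  -0.0071] mid [ 0.6558 -0.0085] yaw 119.6 len 0.147 wid 0.052
scene long_column_axis 0.47 130 mean [ 0.5901 -0.1561] mid [ 0.5947 -0.155 ] yaw 13.6 len 0.163 wid 0.019
```

View pics/v7.png

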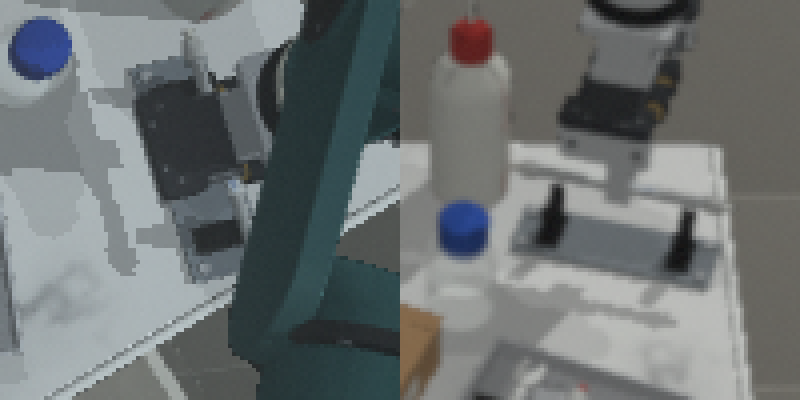

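The column hangs above the clips, with its middle at (621,187) in the scene view against the clips at (553,200) and (688,230). I'll lower it gently and watch the force.

Emit:
{"api": "move_arm", "payload": {"steps": [0,0,0,0,0,-0.01,0,0,0,0,0,0,-0.018,0,0,0,0,0,0,-0.023,0,0,0,0,0,0,-0.026,0,0,0,0,0,0,-0.029,0,0,0,0,0,0,-0.029,0]}}

```text
time: 25.7
tool_pos: [0.5965, -0.1588, 0.0393]
ee_rot: [3.14, -0.0, 0.234]
wrist_force: [0.1, -2.6, -0.2]
width: 0.0083
finger_force: 30.0
```

Emit:
{"api": "move_arm", "payload": {"steps": [0,0,0,0,-0.001,0,0,0,0,0,0,-0.001,-0.001,0,0,0,0,0,-0.001,-0.0022,0,0,0,0,0,-0.001,-0.0022,0]}}

```text
time: 26.1
tool_pos: [0.597, -0.1599, 0.0381]
ee_rot: [3.139, -0.002, 0.234]
wrist_force: [-0.1, -2.9, 4.5]
width: 0.0085
finger_force: 30.0
```

Emit:
{"api": "move_arm", "payload": {"steps": [0,0,0,0,-0.001,0,0,0,0,0,0,-0.002,0,0,0,0,0,0,-0.002,0,0,0,0,0,0,-0.002,0,0]}}

```text
time: 26.5
tool_pos: [0.5967, -0.1611, 0.037]
ee_rot: [3.141, -0.001, 0.234]
wrist_force: [1.5, -1.2, 3.4]
width: 0.0087
finger_force: 30.0
```

Emit:
{"api": "move_arm", "payload": {"steps": [0,0,0,0,0,0,0.15,0,0,0,0,0,0,0.28,0,0,0,0,0,0,0.28,0,0,0,0,0,0,0.28,0,0,0,0,0,0.02,0.28,0,0,0,0,0,0.05,0.28,0,0,0,0,0,0.09,0.28,0,0,0,0,0,0.13,0.28,0,0,0,-0.03,0.03,0.15,0.3,0,0,0,-0.07,0.06,0.15,0.3,0,0,0,-0.11,0.09,0.15,0.3,0,0,0,-0.15,0.1,0.15,0.3]}}

```text
time: 27.7
tool_pos: [0.4444, -0.0588, 0.1867]
ee_rot: [-3.14, 0.0, 0.236]
wrist_force: [0.3, 0.1, 0.2]
width: 0.0282
finger_force: 0.0
```

Emit:
{"api": "move_arm", "payload": {"steps": [0,0,0,-0.04,0,0,0.3,0,0,0,-0.08,-0.02,0,0.3,0,0,0,-0.08,-0.02,0,0.3]}}

```text
time: 28.0
tool_pos: [0.3627, -0.0815, 0.1867]
ee_rot: [3.141, 0.001, 0.231]
wrist_force: [0.3, 0.1, -0.1]
width: 0.0283
finger_force: 0.0
```

Run:
```python
from meas import *
o=get_obs();print(o["time"],o["tool_pos"],o["ee_rot"])
for n in("scene","top"):
    p,d=snapshot(n);save(n+"8",p);C=cloud(n,d);axis(n,"long_column_axis",.035)
    for s in silhouettes(n,"long_column_axis")[:1]:
        Q=C[s["pixels"]];print(n,"depth med",np.median(Q,0))
a=cv2.imread("pics/top8.png")[130:230,340:440];b=cv2.imread("pics/scene8.png")[60:160,240:340]
cv2.imwrite("pics/v8.png",cv2.resize(np.hstack([a,b]),None,fx=4,fy=4,interpolation=3))
```

```text
28.0 [ 0.3627 -0.0815  0.1867] [3.1406 0.0009 0.2312]
scene long_column_axis 0.76 172 mean [ 0.5948 -0.1608] mid [ 0.5954 -0.1607] yaw 13.9 len 0.173 wid 0.020
scene depth med [ 0.5921 -0.1583  0.0376]
top long_column_axis 0.62 221 mean [ 0.5984 -0.1601] mid [ 0.5959 -0.1607] yaw 13.8 len 0.174 wid 0.013
top depth med [ 0.6024 -0.1589  0.0395]
```

View pics/v8.png

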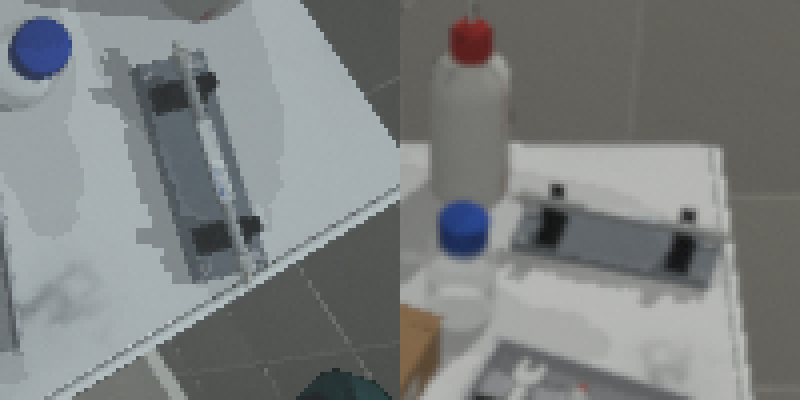

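The column lies in both V clips, with the clip tips showing on either side of the tube at (205,90) and (250,230). The fit gives (0.5956,-0.1607) at 13.8°. Next I'll fetch the tweezers.

Emit:
{"api": "move_arm", "payload": {"steps": [0,0,0.13,0.01,0.015,0,0.3,0,0,0.27,0.022,0.03,0,0.3,0,0,0.41,0.034,0.045,0,0.3,0,0,0.55,0.046,0.06,0,0.3,0,0,0.69,0.058,0.075,0,0.3,0,0,0.83,0.07,0.09,0,0.3,0,0,0.97,0.082,0.105,0,0.3,0,0,1.11,0.094,0.12,0,0.3,0,0,1.25,0.106,0.135,0,0.3,0,0,1.36,0.115,0.145,-0.02,0.3,0,0,1.447,0.1201,0.1515,-0.05,0.3,0,0,1.447,0.1201,0.1515,-0.087,0.3]}}

```text
time: 29.5
tool_pos: [0.4887, 0.0721, 0.0996]
ee_rot: [3.138, -0.0, 1.685]
wrist_force: [0.4, 0.7, 0.3]
width: 0.0283
finger_force: 0.0
```

Emit:
{"api": "move_arm", "payload": {"steps": [0,0,0,0,0,0,0.3,0,0,0,0,0,-0.03,0.3,0,0,0,0,0,-0.055,0.3,0,0,0,0,0,-0.07,0.3,0,0,0,0,0,-0.078,0.3,0,0,0,0,0,-0.0803,0.3,0,0,0,0,0,-0.0803,0.3]}}

```text
time: 30.2
tool_pos: [0.4872, 0.0706, 0.0205]
ee_rot: [3.14, 0.0, 1.681]
wrist_force: [0.0, -1.0, 0.5]
width: 0.0286
finger_force: 0.0
```

Emit:
{"api": "move_arm", "payload": {"steps": [0,0,0,0,0,0,0,0,0,0,0,0,0,0,0,0,0,0,0,0,0,0,0,0,0,0,0,0,0,0,0,0,0,0,0]}}

```text
time: 30.7
tool_pos: [0.487, 0.0705, 0.0204]
ee_rot: [3.14, 0.0, 1.681]
wrist_force: [-0.2, -0.3, 4.2]
width: 0.0111
finger_force: 29.9
```

Emit:
{"api": "move_arm", "payload": {"steps": [0,0,0,0,0,0.03,0,0,0,0,0,0,0.07,0,0,0,0,0,0,0.115,0,0,0,0.03,-0.005,0.02,0.15,0,0,0,0.08,-0.02,0.06,0.165,0,0,0,0.13,-0.035,0.1,0.165,0,0,0,0.18,-0.05,0.14,0.165,0,0,0,0.23,-0.065,0.18,0.165,0,0,0,0.28,-0.076,0.215,0.165,0,0,0,0.314,-0.0843,0.2405,0.15,0,0,0,0.314,-0.0843,0.2405,0.11,0,0,0,0.314,-0.0843,0.2405,0.075,0]}}

```text
time: 31.9
tool_pos: [0.4013, 0.312, 0.0934]
ee_rot: [3.141, 0.0, 1.997]
wrist_force: [-1.1, -0.1, -0.8]
width: 0.0113
finger_force: 29.9
```

Emit:
{"api": "move_arm", "payload": {"steps": [0,0,0,0,0,0,0,0,0,0,0,0,0,0,0,0,0,0,0,-0.015,0,0,0,0,0,0,-0.028,0,0,0,0,0,0,-0.036,0,0,0,0,0,0,-0.04,0,0,0,0,0,0,-0.04,0,0,0,0,0,0,-0.04,0]}}

```text
time: 32.7
tool_pos: [0.4024, 0.311, 0.0563]
ee_rot: [3.14, 0.0, 1.995]
wrist_force: [-2.1, -1.2, 4.4]
width: 0.0115
finger_force: 29.9
```

Emit:
{"api": "move_arm", "payload": {"steps": [0,0,0,-0.001,-0.0005,0,0,0,0,0,-0.001,-0.0005,-0.0005,0,0,0,0,-0.001,-0.0005,-0.0005,0]}}

```text
time: 33.0
tool_pos: [0.4023, 0.311, 0.0562]
ee_rot: [3.138, 0.0, 1.995]
wrist_force: [-0.8, -1.4, 6.5]
width: 0.0113
finger_force: 29.9
```

Emit:
{"api": "move_arm", "payload": {"steps": [0,0,0,0,0,0,0.15,0,0,0,0,0,0,0.3,0,0,0,0,0,0,0.3,0,0,0,0,0,0,0.3,0,0,0,0,0,0.03,0.3,0,0,0,0,0,0.07,0.3,0,0,0,0,0,0.11,0.3]}}

```text
time: 33.7
tool_pos: [0.4003, 0.3101, 0.1642]
ee_rot: [-3.139, 0.0, 1.995]
wrist_force: [0.5, 0.1, 0.5]
width: 0.0283
finger_force: 0.0
```

Run:
```python
from meas import *
o=get_obs();print(o["time"],o["tool_pos"],o["ee_rot"])
p,d=snapshot("scene");save("scene9",p)
b=cv2.imread("pics/scene9.png")[150:290,200:330]
cv2.imwrite("pics/v9.png",cv2.resize(b,None,fx=4,fy=4,interpolation=3))
```

```text
33.7 [0.4003 0.3101 0.1642] [-3.1392  0.0003  1.9948]
```

View pics/v9.png

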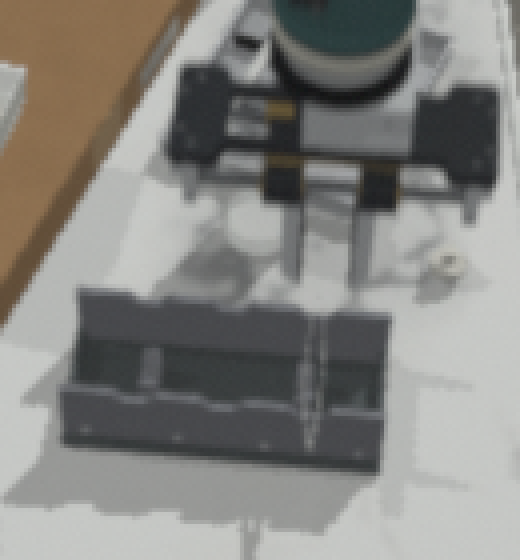

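The tweezers are back across the rack in their right-hand notch pair, around (315,380). The short column is next.

Emit:
{"api": "move_arm", "payload": {"steps": [0,0,-0.05,0.015,-0.03,0.01,0.3,0,0,-0.1,0.035,-0.07,0.01,0.3,0,0,-0.15,0.055,-0.11,0.01,0.3,0,0,-0.2,0.08,-0.15,0.01,0.3,0,0,-0.25,0.1,-0.19,0.01,0.3,0,0,-0.3,0.12,-0.22,0,0.3,0,0,-0.314,0.13,-0.235,-0.03,0.3,0,0,-0.314,0.13,-0.235,-0.07,0.3,0,0,-0.314,0.13,-0.235,-0.09,0.3,0,0,-0.314,0.13,-0.235,-0.1,0.3]}}

```text
time: 34.75
tool_pos: [0.529, 0.0751, 0.0606]
ee_rot: [-3.136, -0.0, 1.68]
wrist_force: [-0.2, 0.1, 0.2]
width: 0.0282
finger_force: 0.0
```

Emit:
{"api": "move_arm", "payload": {"steps": [0,0,0,0,0,-0.015,0.3,0,0,0,0,0,-0.03,0.3,0,0,0,0,0,-0.04,0.3,0,0,0,0,0,-0.0445,0.3,0,0,0,0,0,-0.0445,0.3,0,0,0,0,0,-0.0445,0,0,0,0,0,0,-0.0445,0,0,0,0,0,0,-0.0445,0,0,0,0,0,0,-0.0445,0,0,0,0,0,0,-0.0445,0]}}

```text
time: 35.75
tool_pos: [0.5316, 0.0755, 0.0203]
ee_rot: [3.14, 0.0, 1.681]
wrist_force: [-0.1, -0.4, 2.7]
width: 0.0088
finger_force: 30.0
```

Emit:
{"api": "move_arm", "payload": {"steps": [0,0,0,0,0,0.03,0,0,0,0,0,0,0.07,0,0,0,0,0,0,0.115,0,0,0,0.03,-0.005,0.02,0.15,0,0,0,0.08,-0.018,0.06,0.165,0,0,0,0.13,-0.03,0.1,0.165,0,0,0,0.18,-0.044,0.145,0.165,0,0,0,0.23,-0.057,0.19,0.165,0,0,0,0.28,-0.07,0.23,0.165,0,0,0,0.314,-0.0775,0.256,0.15,0,0,0,0.314,-0.0775,0.256,0.11,0,0,0,0.314,-0.0775,0.256,0.075,0]}}

```text
time: 36.95
tool_pos: [0.4528, 0.3326, 0.0933]
ee_rot: [3.141, 0.0, 1.997]
wrist_force: [-0.4, -0.2, -1.3]
width: 0.0085
finger_force: 30.0
```

Emit:
{"api": "move_arm", "payload": {"steps": [0,0,0,0,0,0,0,0,0,0,0,0,0,0,0,0,0,0,0,-0.015,0,0,0,0,0,0,-0.028,0,0,0,0,0,0,-0.035,0,0,0,0,0,0,-0.0395,0,0,0,0,0,0,-0.0395,0,0,0,0,0,0,-0.0395,0]}}

```text
time: 37.75
tool_pos: [0.4535, 0.3313, 0.0562]
ee_rot: [3.141, 0.0, 1.995]
wrist_force: [-3.2, -2.7, 5.8]
width: 0.0084
finger_force: 30.0
```

Emit:
{"api": "move_arm", "payload": {"steps": [0,0,0,0,0,0,0.15,0,0,0,0,0,0,0.3,0,0,0,0,0,0,0.3,0,0,0,0,0,0,0.3,0,0,0,0,0,0.03,0.3,0,0,0,0,0,0.07,0.3,0,0,0,0,0,0.11,0.3,0,0,-0.05,0.015,-0.03,0.12,0.3,0,0,-0.1,0.035,-0.07,0.12,0.3,0,0,-0.15,0.055,-0.11,0.12,0.3,0,0,-0.2,0.08,-0.15,0.12,0.3,0,0,-0.25,0.1,-0.19,0.12,0.3]}}

```text
time: 38.95
tool_pos: [0.5544, 0.1399, 0.1749]
ee_rot: [3.141, -0.0, 1.743]
wrist_force: [0.5, 0.7, -0.1]
width: 0.0279
finger_force: 0.0
```

Emit:
{"api": "move_arm", "payload": {"steps": [0,0,-0.05,0.015,-0.03,0,0.3,0,0,-0.064,0.0222,-0.061,-0.01,0.3,0,0,-0.064,0.0222,-0.061,-0.05,0.3,0,0,-0.064,0.0222,-0.061,-0.09,0.3,0,0,-0.064,0.0222,-0.061,-0.11,0.3,0,0,-0.064,0.0222,-0.061,-0.11,0.3,0,0,-0.064,0.0222,-0.061,-0.125,0.3,0,0,-0.064,0.0222,-0.061,-0.14,0.3,0,0,-0.064,0.0222,-0.061,-0.15,0.3,0,0,-0.064,0.0222,-0.061,-0.1555,0.3,0,0,-0.064,0.0222,-0.061,-0.1555,0.3,0,0,-0.064,0.0222,-0.061,-0.1555,0.3]}}

```text
time: 40.15
tool_pos: [0.576, 0.0805, 0.0199]
ee_rot: [3.141, 0.0, 1.681]
wrist_force: [-0.1, 0.0, 0.7]
width: 0.0283
finger_force: 0.0
```

Emit:
{"api": "move_arm", "payload": {"steps": [0,0,0,0,0,0,0,0,0,0,0,0,0,0,0,0,0,0,0,0,0,0,0,0,0,0,0,0,0,0,0,0,0,0,0]}}

```text
time: 40.65
tool_pos: [0.576, 0.0805, 0.02]
ee_rot: [3.141, 0.0, 1.681]
wrist_force: [-0.5, -0.4, 1.4]
width: 0.0084
finger_force: 30.0
```

Emit:
{"api": "move_arm", "payload": {"steps": [0,0,0,0,0,0.03,0,0,0,0,0,0,0.07,0,0,0,0,0,0,0.115,0,0,0,0.03,-0.005,0.02,0.15,0,0,0,0.08,-0.018,0.06,0.165,0,0,0,0.13,-0.03,0.105,0.165,0,0,0,0.18,-0.042,0.15,0.165,0,0,0,0.23,-0.055,0.195,0.165,0,0,0,0.28,-0.066,0.24,0.165,0,0,0,0.314,-0.0723,0.2745,0.15,0,0,0,0.314,-0.0723,0.2745,0.11,0,0,0,0.314,-0.0723,0.2745,0.075,0]}}

```text
time: 41.85
tool_pos: [0.5028, 0.3565, 0.0934]
ee_rot: [3.141, 0.0, 1.998]
wrist_force: [0.3, 0.1, -1.3]
width: 0.0081
finger_force: 30.0
```

Emit:
{"api": "move_arm", "payload": {"steps": [0,0,0,0,0,0,0,0,0,0,0,0,0,0,0,0,0,0,0,-0.015,0,0,0,0,0,0,-0.028,0,0,0,0,0,0,-0.035,0,0,0,0,0,0,-0.0395,0,0,0,0,0,0,-0.0395,0,0,0,0,0,0,-0.0395,0]}}

```text
time: 42.65
tool_pos: [0.5035, 0.3549, 0.056]
ee_rot: [3.141, 0.0, 1.995]
wrist_force: [-1.4, -2.3, 4.2]
width: 0.0082
finger_force: 30.0
```

Emit:
{"api": "move_arm", "payload": {"steps": [0,0,0,0,0,0,0.15,0,0,0,0,0,0,0.3,0,0,0,0,0,0,0.3,0,0,0,0,0,0,0.3,0,0,0,0,0,0.03,0.3,0,0,0,0,0,0.07,0.3,0,0,0,0,0,0.11,0.3,0,0,-0.05,-0.02,-0.03,0.14,0.3,0,0,-0.1,-0.04,-0.07,0.15,0.3,0,0,-0.15,-0.06,-0.11,0.15,0.3,0,0,-0.2,-0.08,-0.15,0.15,0.3,0,0,-0.25,-0.1,-0.19,0.15,0.3]}}

```text
time: 43.85
tool_pos: [0.4024, 0.1637, 0.2051]
ee_rot: [3.141, 0.0, 1.743]
wrist_force: [1.5, -0.3, -0.0]
width: 0.028
finger_force: 0.0
```

Emit:
{"api": "move_arm", "payload": {"steps": [0,0,0,-0.01,-0.04,0,0.3,0,0,0,-0.02,-0.08,0,0.3,0,0,0,-0.03,-0.12,0,0.3,0,0,0,-0.04,-0.16,0,0.3,0,0,0,-0.05,-0.2,0,0.3,0,0,0,-0.05,-0.24,0,0.3,0,0,0,-0.05,-0.24,0,0.3,0,0,0,-0.05,-0.24,0,0.3]}}

```text
time: 44.65
tool_pos: [0.3532, -0.0754, 0.2049]
ee_rot: [3.141, -0.001, 1.742]
wrist_force: [0.0, 0.4, -0.2]
width: 0.0281
finger_force: 0.0
```

Run:
```python
from meas import *
o=get_obs();print(o["time"],o["tool_pos"])
for n in("top","scene"):
    p,d=snapshot(n);save(n+"10",p)
    for ob,z in[("spanner",.053),("short_column_axis",.055),("tweezers",.057),("long_column_axis",.035)]: axis(n,ob,z,k=2)
a=cv2.imread("pics/top10.png")[110:270,150:420]
b=np.hstack([cv2.imread("pics/scene10.png")[180:290,190:325],cv2.imread("pics/top0.png")[160:270,160:295]])
cv2.imwrite("pics/v10.png",cv2.resize(np.vstack([a,b]),None,fx=2.2,fy=2.2,interpolation=3))
```

```text
44.65 [ 0.3532 -0.0754  0.2049]
top spanner 0.50 186 mean [0.5003 0.3628] mid [0.5027 0.3574] yaw 114.2 len 0.146 wid 0.023
top short_column_axis 0.76 162 mean [0.4539 0.3315] mid [0.4537 0.3318] yaw 114.0 len 0.126 wid 0.012
top short_column_axis 0.56 168 mean [0.4141 0.5823] mid [0.4136 0.5824] yaw 163.9 len 0.121 wid 0.013
scene spanner 0.76 151 mean [0.5036 0.3561] mid [0.5035 0.3563] yaw 114.0 len 0.137 wid 0.017
scene short_column_axis 0.79 207 mean [0.4056 0.6127] mid [0.4029 0.6135] yaw 163.5 len 0.119 wid 0.012
scene short_column_axis 0.70 204 mean [0.4545 0.3306] mid [0.4546 0.3305] yaw 114.5 len 0.127 wid 0.015
scene long_column_axis 0.58 83 mean [ 0.5813 -0.1635] mid [ 0.5956 -0.1601] yaw 13.5 len 0.169 wid 0.017
```

View pics/v10.png

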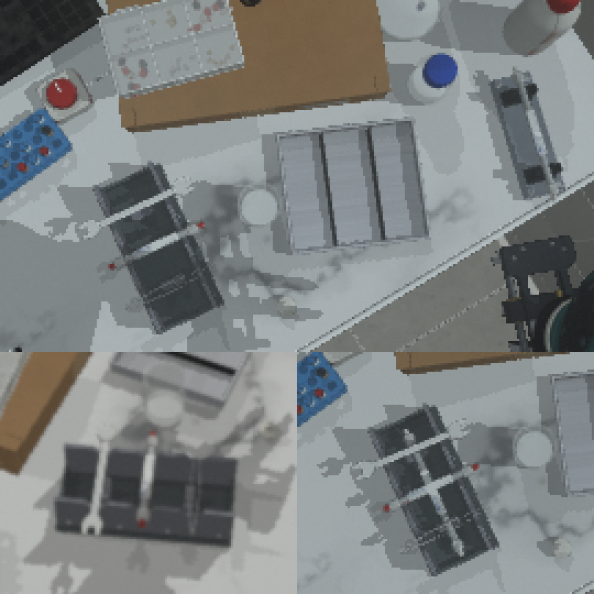

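The spanner (130,210), short column (155,248) and tweezers (180,285) lie in their starting notches. The long column is seated in the bracket (535,130), and the beaker and bottle haven't moved. I'll hand the job in.

```bash
python3 -c "
from bench import *
print(close_job())"
```

```text
the job is handed in; nothing more can be done
None
```

The long column is seated in both V clips, and the spanner, tweezers and short column are back in their original notches; the job is handed in at about 45 s of the 136 s allowed, and no verdict was shown.

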